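# Click the resistance box dial to its third range

### The job

Set the resistance box on the bench to its third range: lay a fingertip lightly on its big knurled dial and, without gripping it, turn the dial clockwise (seen from above) until its white pointer line clicks in at the mark with three dots, then take the hand away. Leave the box and the tools and parts round it lying where they are.

Things in the scene. Friction and masses are not known exactly. Their poses are not given: they have to be found in the camera images.
- selector_box: resistance box: grey case, aluminium panel on top, 150 (x) x 130 (y) x 46 mm high to the panel, 2 kg, loose on rubber feet. Origin at the centre of its underside, z up, x towards its far edge. The dial sits on the panel, its axis 4 mm from the middle towards the far (+x) edge; at the far edge two black binding posts stand 14 mm above the panel
- dial (a joint): angle of the dial, rad, growing clockwise seen from above. Detents at 0 (one dot), 0.698 (two), 1.396 (three), 2.094 (four); stops at -0.2 and 2.29. It springs into the nearer detent and tips over to the next halfway between two; the torque needed is about 0.04 N m. Starts at one dot or at two dots
- dial_center (a point): centre of the dial's flat top, on its vertical axis, 64 mm above the bench; turns with the dial. A black knurled disc 97 mm across, 12 mm thick, rubber-faced round a flush 40 mm aluminium disc. It floats on a spring: sinks from about 4 N on, 1 N per mm, to a stop after 5 mm. Pressed 2 to 4 mm down, 25 to 40 mm from the axis, a fingertip turns it without slipping
- pointer (a point): outer end of the white pointer line (24 mm long, radial) on the dial's top face, 47.5 mm from the axis
- three_dots (a point): the three-dot mark on the panel, 62 mm from the dial's axis; the pointer must end in line with it. Four black marks of 1, 2, 3 and 4 small dots lie round the dial's near (-x) side, 40 degrees apart, clockwise from above: at -120, -160, +160 and +120 degrees about the dial's axis from the box's x axis (anticlockwise positive)
- relay_board: small blue relay circuit board with blue relays, 50 x 70 x 17 mm, close to the right (-y) of the box; bystander; origin at the centre of its underside
- flux_tin: round flux tin with a yellow lid, 51 mm across, 20 mm high, close to the left (+y) of the box; bystander; origin at the centre of its underside
- driver_blue: blue screwdriver lying on the bench to the right, 190 mm long, 26 mm high; bystander; origin under its middle

How it is judged:
On the way, in this order (a step that is already met when the one before it is completed fails the run):
1. a finger bears on the dial (contact force between the fingers and dial above 1 N), for 0.1 s.
2. the dial has come to the three-dot detent (value of joint dial between 1.296 and 1.496 rad), for 0.2 s.
At the end, for the whole second after the job is handed in: the dial rests in the three-dot detent (within 0.1 rad of 1.396), the box within 15 mm and each bystander within 20 mm of where it stood (all of step 2 and velocity of joint dial between -0.1 and 0.1 rad/s and distance of selector_box from where it was at the start of the episode below 0.015 m and distance of each of relay_board, flux_tin, driver_blue from where it was at the start of the episode below 0.02 m); the robot touches nothing.
It fails at once if the box is lifted or shoved more than 15 mm (distance of selector_box from where it was at the start of the episode above 0.015 m).
It fails at once if the box is tilted by more than 0.1 rad (angle between selector_box's own z axis and vertical above 0.1 rad).
It fails at once if the dial is pressed hard, with more than 30 N (contact force between the fingers and dial above 30 N).
It fails at once if a bystander (relay board, tin, screwdriver) is picked up or pushed more than 20 mm (distance of any of relay_board, flux_tin, driver_blue from where it was at the start of the episode above 0.02 m).
It also fails if it takes over 45 s, if anything falls off the work surface, if the arm or the gripper's body presses on something with over 40 N, if the wrist force passes 120 N, or if a joint passes its speed limit or range.

### The arm

A 7-joint arm with a two-finger parallel gripper is mounted at the origin on a cart in front of the work surface, level with it; the furniture and walls round the work are solid. World frame = base frame: x ahead of the robot, y to its left, z up, the work surface at z = 0. Lengths are in m, angles in rad, forces in N, time in s.
With the tool pointing down it reaches from about 0.425 to 0.875 m from the base axis. Payload 8.4 kg.
Tool frame: the origin (TCP) lies at the very end of the fingers, on their centre line; the grasp point (between the pads) lies 19 mm behind it (robot.grasp_offset is the distance from the TCP to the grasp point, in m); z points along the fingers, y is the direction in which the jaws open and shut (so a half turn about z gives the same grasp; the last joint's range is limited). The gripper opens to 85 mm and grips with 20 to 120 N. Pads are 22 mm wide; open, the fingers measure 114 mm over their backs; the gripper's body (76 mm by 85 mm) begins 54 mm behind the grasp point. The pads swing forward as they close: fully open they stand 13 mm farther back than shut.
Start: joints at [1.184, 0.333, 0.04, 1.465, -0.013, 1.343, -0.059], TCP at [0.184, -0.623, 0.203] pointing down, gripper open.
Joint ranges: [-2.58, 2.58], [-0.38, 2.09], [-1.3, 1.39], [0.25, 2.4], [-1.5, 4.64], [0.08, 2.09], [-2.65, 2.65]. Speed limits (rad/s): [2.22, 2.22, 2.79, 2.79, 3.14, 3.14, 3.14].

### API

Orientations are given as a unit quaternion [x, y, z, w].
In Python, from cell import status, viewer, robot gives the robot as it stands.
- The arm moves only by the shell command python3 -m jog 'ROWS' [FORCE]. ROWS is JSON, a list of rows, each a list of 3 entries, a list of its own where there are three numbers: the turn, a rotation vector about the tool's x, y, z in rad, then the shift along the tool's x, y, z in m, then the opening, from 0 (shut) to 1 (fully open). A call has 1 to 12 rows; each row shifts and turns the commanded pose from where the row before left it, along the tool's axes as they then stand; what a row does not reach is not made up. A row lasts 1/10 s, in which the tool goes at most 50 mm and 8.59 degrees, less where a joint would pass 70% of its speed; a pose out of reach is approached as far as the arm can. A call with a gripper value outside its range is refused whole. The fingers move at their own pace and stop on an object; FORCE is the grip in N (left out, the last holds). Time passes only in rows, so rows that do not move let the fingers close. It gives the time, the measured TCP pose, the force and the opening at its end, in the units of the state.
- status.get_state(): the state, without advancing time (a new reading comes with each control period).
- viewer.snapshot(name): name is "side" or "top" or "wrist"; returns a dict with "img" (420x560x3 uint8, red, green, blue), "z_map" (420x560 float32, m along the optical axis (not along the pixel's ray), 0 where there is no reading), "fx", "fy", "cx", "cy" (pixels), "rvec" (rotation vector, rad) and "tvec" (3), from world to camera coordinates, as OpenCV has them. Camera axes: x right, y down, z forward; pixel columns grow to the right and rows downward; lengths in m; the calibration is good to about 2 mm. A picture is of the moment at which its call begins.
- robot.sign_off(): hands the job in, once; it reports no verdict.
The state is a dict: "time": time; "joints": joint angles; "qvel": joint speeds; "joint_torque": joint torques, N m; "tool_pos": TCP position; "tcp_rot": TCP orientation; "wrist_force": force on the tool from outside, world axes, zero at the start; "torque": the same for the moment, N m; "opening": opening from 0.0 (shut) to 1.0 (fully open).
Only numpy, scipy, OpenCV 4.12 (cv2) and the standard library are available. Lean on these libraries where they do the work, as an engineer would, in place of code of your own. Each camera call takes 0.05 s, during which the arm holds its last target. There are 200 camera calls.

## Working session

There is one attempt and no reset: what is moved stays moved. The work goes in short steps, Python scripts to look and compute and a shell command to move; the robot and the scene stay as the last step left them, time stands still between calls to the robot, and variables do not carry over. Pictures are saved under pics/ and viewed, about 8 in all and at most 12, crops included, and the job is handed in when it is done.

```bash
mkdir -p pics; cat > h.py <<'E'
import numpy as np,cv2
from cell import status,viewer,robot
from scipy.spatial.transform import Rotation as R
def snap(n,f):
    s=viewer.snapshot(n); np.savez('pics/'+f,**s); cv2.imwrite('pics/'+f+'.png',s['img'][:,:,::-1]); return s
def load(f): return dict(np.load('pics/'+f+'.npz'))
def w(s,u,v,z=None):
    M=R.from_rotvec(s['rvec']).as_matrix(); t=np.array(s['tvec']).ravel()
    d=np.array([(u-s['cx'])/s['fx'],(v-s['cy'])/s['fy'],1.])
    if z is None: return M.T@(d*s['z_map'][int(v),int(u)]-t)
    c=-M.T@t; r=M.T@d; return c+r*(z-c[2])/r[2]
def st():
    s=status.get_state(); print({k:np.round(s[k],4).tolist() for k in('time','joints','tool_pos','tcp_rot','wrist_force','opening')})
E
python3 -c "
from h import *
snap('top','t0');snap('side','s0');st()
s=load('t0');print(s['fx'],s['tvec'],s['rvec'])"
```

```text
{'time': 0.1, 'joints': [1.1838, 0.3338, 0.0399, 1.4662, -0.0134, 1.3433, -0.0585], 'tool_pos': [0.1843, -0.6228, 0.2024], 'tcp_rot': [0.9897, 0.1434, -0.0002, -0.0007], 'wrist_force': [-0.0824, 0.6869, -0.2968], 'opening': 0.9978}
463.79529790816144 [-0.06364099  0.52273129  1.03828162] [ 2.17119992 -2.1309097   0.15546662]
```

View pics/t0.png

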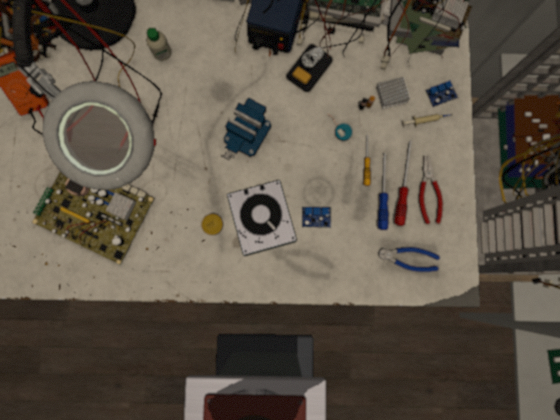

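The top view shows the box at about (262,217), the dial's aluminium centre at about (261,214), the flux tin at (212,224) and the relay board at (317,217).

```bash
python3 -c "
from h import *
s=load('t0');i=s['img'][165:265,190:340,::-1]
cv2.imwrite('pics/c0.png',cv2.resize(i,None,fx=5,fy=5,interpolation=cv2.INTER_CUBIC))
print(w(s,261,214,.064),w(s,261,214),w(s,212,224,.02),w(s,317,217,.017))"
```

```text
[ 0.51907942 -0.00603706  0.064     ] [ 0.51915826 -0.006013    0.06343583] [0.49935358 0.11011502 0.02      ] [ 0.52102982 -0.13629874  0.017     ]
```

View pics/c0.png

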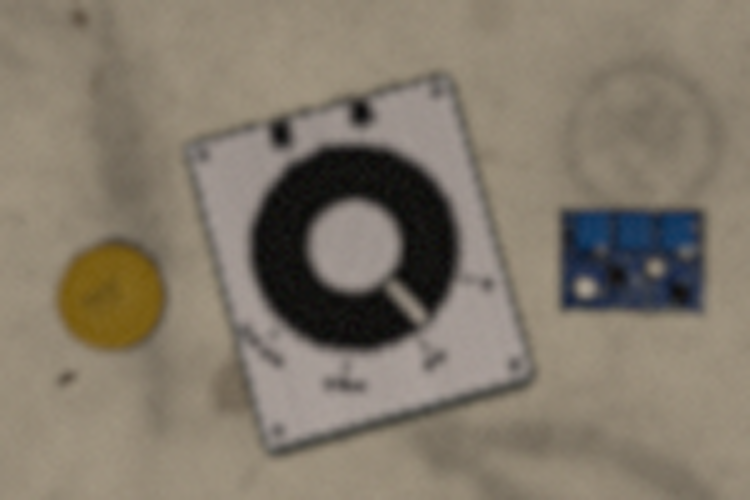

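The crop shows the pointer's end at about (420,322), beside the two-dot mark at (434,358). The three-dot mark is at (345,383). So the dial starts at two dots and needs about 40° clockwise. I'll check these angles and start the approach, fingers shut.

```bash
python3 -c "
from h import *
s=load('t0');P=lambda a,b,z:w(s,190+a/5,165+b/5,z)[:2]
c=P(355,247,.064);A=lambda p:np.degrees(np.arctan2(*(p-c)[::-1]))
print(c,'ptr',A(P(420,322,.064)),[A(P(*q,.046)) for q in((485,285),(434,358),(345,383),(262,345))])"
python3 -m jog '[[[0,0,0],[0.033,-0.031,0],0],[[0,0,0],[0.033,-0.031,0],0],[[0,0,0],[0.033,-0.031,0],0],[[0,0,0],[0.033,-0.031,0],0],[[0,0,0],[0.033,-0.031,0],0],[[0,0,0],[0.033,-0.031,0],0],[[0,0,0],[0.033,-0.031,0],0],[[0,0,0],[0.033,-0.031,0],0],[[0,0,0],[0.033,-0.031,0],0],[[0,0,0],[0.033,-0.031,0],0],[[0,0,0],[0.033,-0.031,0],0],[[0,0,0],[0,0,0],0]]' 20
python3 -c "
from h import *
st()"
```

```text
[ 0.51816776 -0.00605954] ptr -138.08825248876033 [np.float64(-103.24655226394684), np.float64(-142.69448014512858), np.float64(176.40416614986148), np.float64(135.9253073356899)]
time: 1.3
tool_pos: [0.4385, -0.1871, 0.2033]
tcp_rot: [0.989, 0.148, 0.001, -0.001]
wrist_force: [-0.3, -1.0, -0.0]
opening: 0.004
{'time': 1.3, 'joints': [0.6887, -0.0013, -0.3737, 1.8533, -0.0024, 1.289, -0.9586], 'tool_pos': [0.4385, -0.1871, 0.2033], 'tcp_rot': [0.989, 0.1478, 0.0006, -0.0007], 'wrist_force': [-0.2758, -0.9896, -0.0029], 'opening': 0.0042}
```

```bash

python3 -m jog '[[[0,0,0],[0.0325,-0.030,0],0],[[0,0,0],[0.0325,-0.030,0],0],[[0,0,0],[0.0325,-0.030,0],0],[[0,0,0],[0.0325,-0.030,0],0],[[0,0,0],[0.0325,-0.030,0],0],[[0,0,0],[0,0,0.04],0],[[0,0,0],[0,0,0.03],0],[[0,0,0],[0,0,0],0],[[0,0,0],[0,0,0],0]]'
python3 -c "
from h import *
snap('wrist','w1');s=snap('side','s1');st()
for f in('w1','s1'): s=load(f);M=R.from_rotvec(s['rvec']).as_matrix();X=M@[.518,-.006,.064]+s['tvec'].ravel();print(s['fx']*X[0]/X[2]+s['cx'],s['fy']*X[1]/X[2]+s['cy'])
cv2.imwrite('pics/ws1.png',cv2.resize(np.hstack([load(f)['img'] for f in('w1','s1')])[:,:,::-1],(800,300),interpolation=cv2.INTER_AREA))"
```

```text
time: 2.2
tool_pos: [0.5488, -0.0037, 0.1335]
tcp_rot: [0.99, 0.143, -0.0, -0.0]
wrist_force: [0.9, 0.5, -0.1]
opening: -0.004
{'time': 2.3, 'joints': [0.4203, 0.2244, -0.5605, 1.7769, 0.1291, 1.1744, -1.4624], 'tool_pos': [0.55, -0.0037, 0.1351], 'tcp_rot': [0.9897, 0.143, 0.0011, 0.0002], 'wrist_force': [-0.1657, -1.209, -0.4271], 'opening': 0.0011}
272.5556741252903 240.80834863820772
271.5167668736788 225.10736747575737
```

View pics/w1.png

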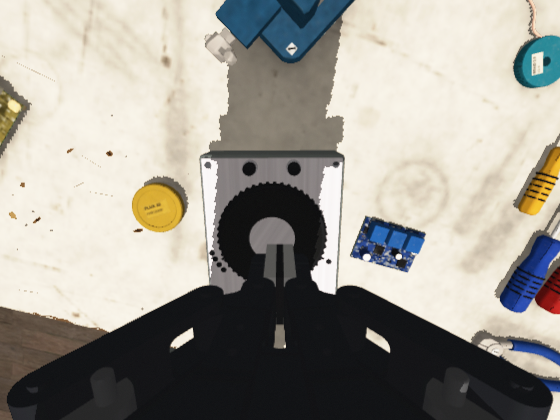

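View pics/s1.png

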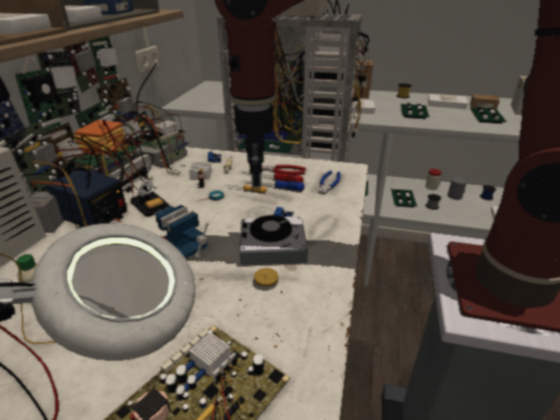

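The wrist view shows the dial's disc centred at about (272,238), within 2–3 mm of the prediction. In the side view, the shut fingers at (257,188) hang clear above the dial at (271,228). Next I'll shift to the radial position and go down to just above the rubber.

```bash

python3 -m jog '[[[0,0,0],[0.0015,-0.0068,0.02],0],[[0,0,0],[0,0,0.02],0],[[0,0,0],[0,0,0.015],0],[[0,0,0],[0,0,0.008],0],[[0,0,0],[0,0,0],0],[[0,0,0],[0,0,0],0],[[0,0,0],[0,0,0],0]]'
python3 -c "
from h import *
st()"
```

```text
time: 3.0
tool_pos: [0.5492, 0.0036, 0.0712]
tcp_rot: [0.99, 0.143, 0.001, 0.0]
wrist_force: [0.2, 0.3, -0.5]
opening: 0.001
{'time': 3.0, 'joints': [0.3943, 0.2906, -0.555, 1.8444, 0.1748, 1.0535, -1.5118], 'tool_pos': [0.5492, 0.0036, 0.0712], 'tcp_rot': [0.9897, 0.1433, 0.0007, 0.0001], 'wrist_force': [0.2444, 0.2807, -0.5316], 'opening': 0.0013}
```

```bash

python3 -m jog '[[[0,0,0],[0,0,0.003],0],[[0,0,0],[0,0,0.002],0],[[0,0,0],[0,0,0.002],0],[[0,0,0],[0,0,0],0],[[0,0,0],[0,0,0],0]]'
python3 -m jog '[[[0,0,0],[0,0,0.001],0],[[0,0,0],[0,0,0.001],0],[[0,0,0],[0,0,0],0],[[0,0,0],[0,0,0],0]]'
```

```text
time: 3.5
tool_pos: [0.5485, 0.0037, 0.0632]
tcp_rot: [0.99, 0.143, -0.0, -0.0]
wrist_force: [0.4, 0.4, 0.3]
opening: 0.003
time: 3.9
tool_pos: [0.5485, 0.0037, 0.0612]
tcp_rot: [0.99, 0.143, -0.0, -0.0]
wrist_force: [-0.2, -0.7, -0.9]
opening: 0.001
```

```bash

python3 -m jog '[[[0,0,0],[0,0,0.001],0],[[0,0,0],[0,0,0],0],[[0,0,0],[0,0,0],0]]'
python3 -m jog '[[[0,0,0],[0,0,0.001],0],[[0,0,0],[0,0,0],0],[[0,0,0],[0,0,0],0]]'; python3 -c "
from h import *
snap('wrist','w2');snap('side','s2');st()"
```

```text
time: 4.2
tool_pos: [0.5485, 0.0037, 0.0602]
tcp_rot: [0.99, 0.143, -0.0, -0.0]
wrist_force: [-0.1, 1.3, 0.8]
opening: 0.001
time: 4.5
tool_pos: [0.5485, 0.0037, 0.0592]
tcp_rot: [0.99, 0.143, -0.0, -0.0]
wrist_force: [0.2, 0.1, -0.2]
opening: 0.002
{'time': 4.6, 'joints': [0.3904, 0.3045, -0.5521, 1.8554, 0.1842, 1.0322, -1.5192], 'tool_pos': [0.5485, 0.0037, 0.0592], 'tcp_rot': [0.9897, 0.1434, 0.0, -0.0], 'wrist_force': [0.4022, 0.6158, -0.0193], 'opening': 0.0022}
```

```bash
python3 -c "
from h import *
a=load('w2')['img'][150:350,180:380,::-1];b=load('s2')['img'][150:290,190:330,::-1]
cv2.imwrite('pics/c2.png',np.hstack([cv2.resize(a,(400,400),interpolation=2),cv2.resize(b,(400,400),interpolation=2)]))"
```

```text
(no output)
```

View pics/c2.png

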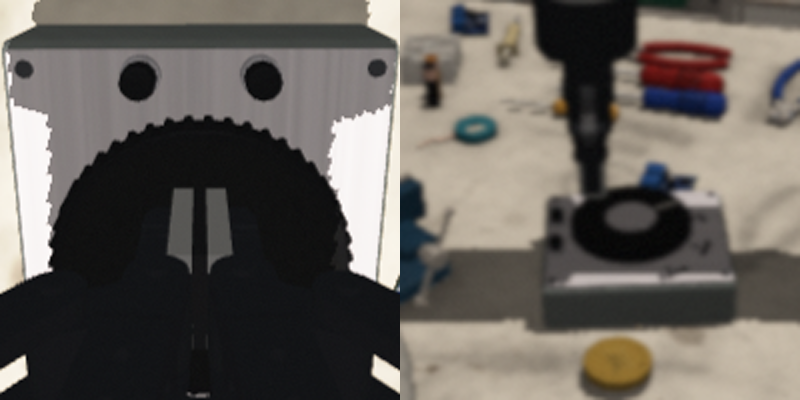

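```bash
python3 -c "
from h import *
for f in('w2','s2'):
  s=load(f);M=R.from_rotvec(s['rvec']).as_matrix()
  for p in([.5485,.0037,.0592],[.5485,.0037,.08],[.518,-.006,.064]):
    X=M@p+s['tvec'].ravel();print(f,p,s['fx']*X[0]/X[2]+s['cx'],s['fy']*X[1]/X[2]+s['cy'])
s=load('s2')
for q in((257,200),(257,208),(257,213),(257,216),(256,219),(265,222),(271,225)):print(q,w(s,*q).round(4))
s=load('w2')
for q in((270,220),(270,235),(270,245),(270,255),(270,265),(289,250),(280,230),(250,225),(275,212)):print(q,w(s,*q).round(4),s['img'][q[1],q[0]])
"
```

```text
w2 [0.5485, 0.0037, 0.0592] 280.30379081323406 239.14166252218422
w2 [0.5485, 0.0037, 0.08] 280.41937757154614 253.58500603170657
w2 [0.518, -0.006, 0.064] 281.2953725290596 289.11698119423295
s2 [0.5485, 0.0037, 0.0592] 257.53695813009523 227.42765302900509
s2 [0.5485, 0.0037, 0.08] 257.2256848037707 219.84951697699546
s2 [0.518, -0.006, 0.064] 271.5167668736788 225.10736747575737
(257, 200) [0.5312 0.0538 0.1635]
(257, 208) [0.5452 0.0123 0.1172]
(257, 213) [0.5444 0.0162 0.1068]
(257, 216) [0.5447 0.0162 0.0989]
(256, 219) [ 0.5605 -0.0247  0.062 ]
(265, 222) [ 0.5363 -0.0165  0.0628]
(271, 225) [ 0.5194 -0.0068  0.0636]
(270, 220) [0.5599 0.0135 0.0627] [15 15 17]
(270, 235) [0.5507 0.0108 0.0626] [17 17 18]
(270, 245) [0.5569 0.0117 0.0921] [87 86 84]
(270, 255) [0.5571 0.0114 0.1038] [88 88 85]
(270, 265) [0.5576 0.0112 0.1145] [88 86 84]
(289, 250) [0.5598 0.0028 0.0987] [88 87 85]
(280, 230) [0.5559 0.0061 0.0638] [16 17 16]
(250, 225) [0.5534 0.024  0.0626] [16 16 16]
(275, 212) [0.565  0.0119 0.0612] [16 16 16]
```

The left crop shows the grey pads ending at about wrist row 244, with the dial visible beyond them. Depth puts the pad ends at z≈0.09, and the side view also shows a gap. So the physical tips end about 30 mm short of the reported TCP, which fits the zero force. I'll go lower in guarded steps, relying on force instead of TCP height.

```bash
python3 -c "
from h import *
print(robot.grasp_offset)"
python3 -m jog '[[[0,0,0],[0,0,0.008],0],[[0,0,0],[0,0,0.007],0],[[0,0,0],[0,0,0.005],0],[[0,0,0],[0,0,0],0],[[0,0,0],[0,0,0],0]]'
python3 -c "
from h import *
s=snap('wrist','w3')
st()
D=s['z_map'];
for v in range(200,300,4): print(v,w(s,270,v).round(4),w(s,289,v).round(4))"
```

```text
0.0187
time: 5.1
tool_pos: [0.5484, 0.0037, 0.039]
tcp_rot: [0.99, 0.143, -0.0, -0.0]
wrist_force: [0.1, -0.2, 0.3]
opening: -0.001
{'time': 5.15, 'joints': [0.3829, 0.3295, -0.5462, 1.8719, 0.2016, 0.9948, -1.5329], 'tool_pos': [0.5486, 0.0037, 0.0393], 'tcp_rot': [0.9897, 0.1434, 0.0, -0.0001], 'wrist_force': [-0.1572, -0.2903, -0.0377], 'opening': 0.0001}
200 [0.5723 0.017  0.0453] [0.5753 0.0066 0.0449]
204 [0.5701 0.0164 0.0456] [0.573  0.0059 0.0448]
208 [0.5676 0.0157 0.0449] [0.5704 0.0051 0.0439]
212 [0.5653 0.015  0.045 ] [0.5682 0.0044 0.0443]
216 [0.5628 0.0144 0.0447] [0.5661 0.0038 0.045 ]
220 [0.5636 0.0143 0.0542] [0.5662 0.0041 0.0529]
224 [0.5636 0.0141 0.0605] [0.5665 0.0044 0.0607]
228 [0.5622 0.0136 0.0627] [0.5648 0.0039 0.0621]
232 [0.5598 0.0129 0.0619] [0.563  0.0034 0.0629]
236 [0.5579 0.0124 0.0628] [0.5608 0.0027 0.063 ]
240 [0.5559 0.0118 0.0631] [0.5586 0.0021 0.0629]
244 [0.5575 0.0119 0.0722] [0.5597 0.0026 0.071 ]
248 [0.5572 0.0117 0.0763] [0.5598 0.0028 0.0761]
252 [0.5572 0.0116 0.0809] [0.5596 0.0029 0.0804]
256 [0.5577 0.0116 0.0861] [0.5595 0.003  0.0846]
260 [0.5573 0.0113 0.0893] [0.5595 0.0032 0.0889]
264 [0.5575 0.0113 0.0934] [0.5598 0.0034 0.0933]
268 [0.5573 0.0111 0.0965] [0.5598 0.0035 0.097 ]
272 [0.5574 0.011  0.1001] [0.5598 0.0036 0.1005]
276 [0.5573 0.0109 0.1032] [0.5594 0.0036 0.103 ]
280 [0.558  0.011  0.1075] [0.56   0.0039 0.1072]
284 [0.5583 0.0109 0.1109] [0.5602 0.0041 0.1106]
288 [0.5581 0.0108 0.1133] [0.5602 0.0042 0.1134]
292 [0.5587 0.0109 0.1169] [0.5599 0.0042 0.1156]
296 [0.5581 0.0107 0.1184] [0.5602 0.0043 0.1186]
```

The depth now puts the tips at z≈0.070, about 6 mm above the dial, so I'll approach with small steps.

```bash

python3 -m jog '[[[0,0,0],[0,0,0.002],0],[[0,0,0],[0,0,0.002],0],[[0,0,0],[0,0,0],0],[[0,0,0],[0,0,0],0]]'
python3 -m jog '[[[0,0,0],[0,0,0.001],0],[[0,0,0],[0,0,0.001],0],[[0,0,0],[0,0,0],0],[[0,0,0],[0,0,0],0]]'
python3 -m jog '[[[0,0,0],[0,0,0.001],0],[[0,0,0],[0,0,0],0],[[0,0,0],[0,0,0],0]]'
python3 -m jog '[[[0,0,0],[0,0,0.001],0],[[0,0,0],[0,0,0],0],[[0,0,0],[0,0,0],0]]'
```

```text
time: 5.55
tool_pos: [0.5488, 0.0036, 0.0355]
tcp_rot: [0.99, 0.143, 0.0, 0.0]
wrist_force: [-0.6, 0.1, 1.8]
opening: -0.0
time: 5.95
tool_pos: [0.5489, 0.0036, 0.0337]
tcp_rot: [0.99, 0.143, 0.0, 0.0]
wrist_force: [-1.0, -0.6, 5.2]
opening: -0.002
time: 6.25
tool_pos: [0.549, 0.0036, 0.0328]
tcp_rot: [0.99, 0.143, 0.0, 0.0]
wrist_force: [0.4, -0.6, 6.2]
opening: 0.001
time: 6.55
tool_pos: [0.549, 0.0036, 0.0318]
tcp_rot: [0.99, 0.143, 0.0, 0.0]
wrist_force: [-1.5, -0.9, 7.8]
opening: 0.006
```

The finger is bearing at about 7 N, roughly 3 mm down. Now the 40° arc about the dial axis (r≈32.5 mm).

```bash

python3 -m jog '[[[0,0,0.07],[-0.0001,0.0023,0],0],[[0,0,0.07],[-0.0001,0.0023,0],0],[[0,0,0.07],[-0.0001,0.0023,0],0],[[0,0,0.07],[-0.0001,0.0023,0],0],[[0,0,0.07],[-0.0001,0.0023,0],0],[[0,0,0],[0,0,0],0]]'
python3 -m jog '[[[0,0,0.07],[-0.0001,0.0023,0],0],[[0,0,0.07],[-0.0001,0.0023,0],0],[[0,0,0.07],[-0.0001,0.0023,0],0],[[0,0,0.07],[-0.0001,0.0023,0],0],[[0,0,0.07],[-0.0001,0.0023,0],0],[[0,0,0],[0,0,0],0],[[0,0,0],[0,0,0],0]]'
python3 -c "
from h import *
s=snap('side','s4');snap('top','t4');st()
b=s['img'][180:260,220:330,::-1];t=load('t4')['img'][165:265,190:340,::-1]
cv2.imwrite('pics/c4.png',np.hstack([cv2.resize(b,(400,300),interpolation=2),cv2.resize(t,(400,300),interpolation=2)]))"
```

```text
time: 7.15
tool_pos: [0.5503, -0.0073, 0.0319]
tcp_rot: [0.999, -0.032, 0.001, -0.0]
wrist_force: [-0.4, 1.1, 6.7]
opening: 0.0
time: 7.85
tool_pos: [0.5473, -0.0186, 0.0319]
tcp_rot: [0.979, -0.205, 0.0, -0.0]
wrist_force: [-1.4, 0.3, 7.2]
opening: -0.0
{'time': 7.95, 'joints': [0.3151, 0.3167, -0.4184, 1.8859, 0.1541, 0.9694, -2.1551], 'tool_pos': [0.5473, -0.0186, 0.0319], 'tcp_rot': [0.9788, -0.2046, 0.0004, -0.0001], 'wrist_force': [-1.2767, 1.0412, 7.325], 'opening': 0.0002}
```

View pics/c4.png

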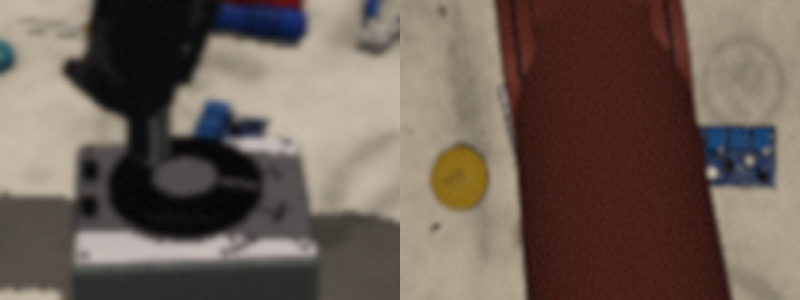

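The side view shows the finger on the dial. The pointer now runs from about (220,181) to (258,186), pointing towards the robot and near the three-dot mark. The arm hides the top view, so I'll lift straight up and move clear to check.

```bash

python3 -m jog '[[[0,0,0],[0,0,-0.003],0],[[0,0,0],[0,0,-0.005],0],[[0,0,0],[0,0,-0.02],0],[[0,0,0],[0,0,-0.04],0],[[0,0,0],[0,0,-0.04],0],[[0,0,0],[0,0,-0.04],0],[[0,0,0],[0,0,-0.02],0],[[0,0,0],[0,0,0],0]]'
python3 -m jog '[[[0,0,0],[0,0.04,0],0],[[0,0,0],[0,0.04,0],0],[[0,0,0],[0,0.04,0],0],[[0,0,0],[0,0.04,0],0],[[0,0,0],[0,0.04,0],0],[[0,0,0],[0,0,0],0],[[0,0,0],[0,0,0],0],[[0,0,0],[0,0,0],0]]'
python3 -c "
from h import *
snap('top','t5');st()
t=load('t5')['img'][165:265,190:340,::-1]
cv2.imwrite('pics/c5.png',cv2.resize(t,None,fx=5,fy=5,interpolation=2))"
```

```text
time: 8.75
tool_pos: [0.5485, -0.0187, 0.2027]
tcp_rot: [0.979, -0.205, 0.003, -0.0]
wrist_force: [0.4, -0.3, -0.4]
opening: 0.001
time: 9.55
tool_pos: [0.4669, -0.2009, 0.1986]
tcp_rot: [0.979, -0.204, -0.0, -0.0]
wrist_force: [-0.4, 0.1, -0.0]
opening: -0.002
{'time': 9.6, 'joints': [0.5841, 0.0645, -0.2761, 1.7967, 0.0178, 1.2837, -1.6776], 'tool_pos': [0.4671, -0.2007, 0.1987], 'tcp_rot': [0.979, -0.2037, -0.0004, -0.0003], 'wrist_force': [-0.5533, -0.1034, -0.4161], 'opening': 0.0031}
```

View pics/c5.png

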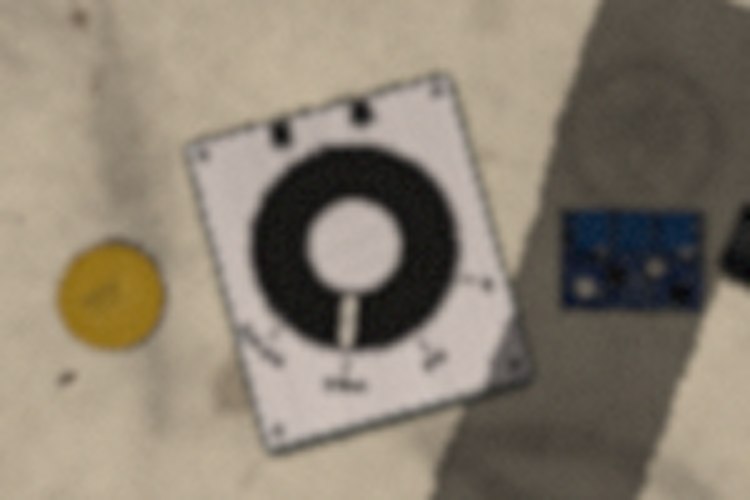

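The pointer's end at (346,345) is in line with the three-dot mark at (345,383). The box, tin and relay board are at the same pixels as before, and the hand is clear.

```bash
python3 -c "
from cell import robot
robot.sign_off()"
```

```text
the job is handed in; nothing more can be done
```

The dial is set to three dots and the job is handed in. With the fingers shut, I pressed the rubber about 3 mm down (about 7 N) roughly 32 mm from the axis. I turned the dial about 40° clockwise from two dots, then lifted off and moved the hand away.

- **Final picture:** the last top view shows the pointer in line with the three-dot mark. The box, tin and relay board look unmoved. I did not compare the screwdriver's position, but nothing I did came near it.
- **Robot:** the wrist force had returned to about zero and the hand was clear, at 9.6 s on the clock.
- **Disagreement:** the fingertips were about 30 mm short of the reported TCP. Contact came at a TCP height of about 0.036 m instead of 0.064 m, so I judged it by depth image and force.

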